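Rest two filter cases on the photo easel and fire the shutter pedal

ROBOT

A 6-joint arm with a two-finger parallel gripper is mounted at the origin on the work surface. World frame = base frame: x ahead of the robot, y to its left, z up, the work surface at z = 0. Lengths are in m, angles in rad, forces in N, time in s.
With the tool pointing down it reaches from about 0.425 to 0.95 m from the base axis. Payload 3.5 kg.
Tool frame: the origin (TCP) lies midway between the tips of the shut fingers; the grasp point (between the pads) lies ctrl.grip_point_offset behind it (ctrl.grip_point_offset is the distance from the TCP to the grasp point, in m); z points along the fingers, y is the line along which they close (so a half turn about z gives the same grasp; the last joint's range is limited). The gripper opens to 85 mm and grips with 20 to 120 N. Pads are 22 mm wide; open, the fingers measure 114 mm over their backs; the gripper's body (76 mm by 85 mm) begins 54 mm behind the grasp point. The pads swing forward as they close: fully open they stand 13 mm farther back than shut.
Start: joints at [1.083, 0.286, 1.577, -0, 1.279, -0.15], TCP at [0.224, 0.637, 0.231] pointing down, gripper open.
Joint ranges: [-2.77, 2.77], [-0.9, 2.22], [0.21, 2.48], [-1.53, 4.67], [0.24, 2.81], [-2.84, 2.84]. Speed limits (rad/s): [2.79, 2.79, 3.14, 3.14, 3.14, 3.14].

INTERFACE

Orientations are given as [roll, pitch, yaw] about the fixed x, y, z axes, in that order (R = Rz(yaw) Ry(pitch) Rx(roll)).
In Python, from cell import ctrl gives the robot as it stands. The module is installed in compiled form; this text tells all that it offers.
- The arm moves only by the shell command python3 -m jog 'ROWS' [FORCE]. ROWS is JSON, a list of rows, each a list of 3 entries, a list of its own where there are three numbers: the shift along the tool's x, y, z as a fraction of full scale, then the turn about the tool's z as a fraction of full scale, then the closure in counts, from 0 (fully open) to 255 (shut). A call has 1 to 8 rows; each row is the pose to reach, as a shift and turn from the pose commanded when the call began, along the tool's axes at that moment, turning the shorter way round; what a row does not reach only later rows make up. Full scale, the value 1, is 400 mm for a shift and 360 degrees for a turn. A row lasts 1/10 s, in which the tool goes at most 50 mm and 8.59 degrees, less where a joint would pass 70% of its speed; a pose out of reach is approached as far as the arm can. A call with a number of a shift or a turn outside -1 to 1 is refused whole. A call with a gripper value outside its range is refused whole. The fingers move at their own pace and stop on an object; FORCE is the grip in N (left out, the last holds). Time passes only in rows, so rows that repeat a pose let the fingers close. It gives the time, the measured TCP pose, the force, the opening and the grip force at its end, in the units of the state.
- ctrl.state(): the state, without advancing time (a new reading comes with each control period).
- ctrl.camera(name): name is "side" or "top" or "wrist"; returns (picture, depth): 480x640x3 uint8, red, green, blue; 480x640 float32, m along the optical axis (not along the pixel's ray), 0 where there is no reading.
- ctrl.calibration(name): a dict with "mtx" (3x3 intrinsics, pixels), "rvec" (rotation vector, rad) and "tvec" (3), from world to camera coordinates, as OpenCV has them. Camera axes: x right, y down, z forward; pixel columns grow to the right and rows downward; lengths in m; the calibration is good to about 2 mm. A picture is of the moment at which its call begins: read the wrist's pose just before it. calibration takes no time and is no camera call; for the wrist camera it gives the pose at the moment of the call.
- ctrl.finish_job(): hands the job in; it is judged then, once.
The state is a dict: "time": time; "q": joint angles; "dq": joint speeds; "joint_efforts": joint torques, N m; "tool_pos": TCP position; "ee_rot": TCP orientation; "wrist_force": force on the tool from outside, world axes, zero at the start; "ft_torque": the same for the moment, N m; "grip_width": finger opening in m; "finger_force": force on a finger pad.
Only numpy, scipy, OpenCV 4.12 (cv2) and the standard library are available. Lean on these libraries where they do the work, as an engineer would, in place of code of your own. Each camera call takes 0.05 s, during which the arm holds its last target. There are 200 camera calls.

TASK

Slide the two square filter cases off the easel's top landing onto its slope, so that each lies flat and squarely flush against the cleat at the bottom, one on each side of the steel clip and neither hanging over an end. Then take their picture: press the red shutter pedal all the way down to its stop and let it come back up. Do not press the pedal before both cases are in place, and leave the lens on its coaster, the orange cap and the half-open drawer as they are.

Things in the scene. Friction and masses are not known exactly. Their poses are not given: they have to be found in the camera images.
- easel: Fixed brown wooden easel, 340 mm wide (along its y). Origin on the table under the middle of the ridge, where landing and slope meet; x points from the slope to the landing, z up. The flat landing reaches from x = 0 to x = +130 mm with its top 68.5 mm above the table, open on all sides; the slope falls 22 degrees from the ridge towards -x, to the cleat at x = -120 mm, where its surface is 20 mm high. Nothing stands within 20 mm behind the landing.
- ramp: The easel's slope (fixed to the easel). Origin on the slope surface at the middle of the inner (uphill) foot of the cleat; x points straight up the slope, y along the cleat, z square out of the slope. Slope surface is z = 0, 129 mm long in x up to the ridge, y from -170 to +170 mm. The dark cleat is 12 mm thick, lies just below x = 0 along the full width and stands 10 mm proud of the slope. A case that rests flush against the cleat has its origin at x = 44 mm, z = 0.
- clip: Fixed stainless spring clip astride the cleat, somewhere near its middle (place varies), 16 mm wide along y. Origin on the slope surface at the cleat's inner foot, y along the cleat, z up. It reaches 35 mm up the slope from the cleat and stands up to 44 mm above the slope: a case cannot pass through it.
- case_blue: Loose blue square camera-filter case with a round window, 88 x 88 x 16 mm, 120 g nominal (weight and friction vary): too wide to grip across. Origin at the centre of its underside, z up through the window, x and y square to its sides. Starts on the landing, turned a little, on one side of the easel's middle; the clip may or may not stand in its way straight downhill. Pushed over the ridge it tips onto the slope; depending on friction it stays there or slides by itself.
- case_yellow: The same case in yellow, starting on the landing on the other side of the easel's middle; at least 40 mm is free between the two cases at the start.
- pedal: Black fixed base of the shutter pedal, 130 x 64 mm, standing left or right of the easel. Origin at the centre of its underside; the treadle's hinge lies at x = +50 mm, 30 mm high, along y; the treadle runs towards -x.
- treadle (a joint): Angle of the red spring treadle, rad: 0 up (rest), grows as it is pressed down, stop at 0.26. A light spring: about 2 N to start and 6 N at the stop, pressed at treadle_pad; it springs back by itself.
- treadle_pad (a point): Where to press: middle of the ribbed top face of the treadle, 75 mm from the hinge, at rest about 53 mm above the table; it falls about 19 mm to the stop. The treadle is 42 mm wide and ends 27 mm beyond this point.
- lens: Bystander: black zoom lens, 79 mm diameter, 95 mm tall, standing on the glass coaster at the side of the easel opposite to the pedal. Origin at the centre of its underside.
- coaster: Bystander: round glass coaster, 100 mm diameter, 8 mm thick, under the lens. Origin at the centre of its underside.
- cap: Bystander: orange body cap, 60 mm diameter, 13 mm tall, on the table in front of the cleat. Origin at the centre of its underside.
- organizer_drawer0 (a joint): Bystander: opening of the upper drawer of the white organizer (180 x 260 x 120 mm high), m, 0 shut; starts half open at 0.06 to 0.085. The organizer is fixed on the table to the left of everything else, its drawer opening towards the easel; the knob on the drawer, its nearest point, 90 mm high, is always more than 0.38 m to the left of the robot's middle line.

How it is judged:
On the way, in this order (a step that is already met when the one before it is completed fails the run):
1. both cases lie flat on the slope, flush against the cleat, one on each side of the clip (x of case_blue in the frame of ramp between 0.04 and 0.0485 m and z of case_blue in the frame of ramp between -0.004 and 0.004 m and y of case_blue in the frame of ramp between -0.13 and 0.13 m and angle between the z axis of each of case_blue, case_yellow and the z axis of ramp, either way round below 0.06 rad and (angle between the x axis of case_blue and the x axis of ramp, either way round below 0.07 rad or angle between the x axis of case_blue and the y axis of ramp, either way round below 0.07 rad) and x of case_yellow in the frame of ramp between 0.04 and 0.0485 m and z of case_yellow in the frame of ramp between -0.004 and 0.004 m and y of case_yellow in the frame of ramp between -0.13 and 0.13 m and (angle between the x axis of case_yellow and the x axis of ramp, either way round below 0.07 rad or angle between the x axis of case_yellow and the y axis of ramp, either way round below 0.07 rad) and ((y of case_blue in the frame of clip above 0.03 m and y of case_yellow in the frame of clip below -0.03 m) or (y of case_yellow in the frame of clip above 0.03 m and y of case_blue in the frame of clip below -0.03 m))), for 0.3 s.
2. the shutter pedal is pressed down to its stop (value of joint treadle above 0.235 rad), for 0.05 s.
At the end, for the whole second after the job is handed in: Both cases rest still and flat on the slope (tilt from it under 0.06 rad), no more than 4.5 mm off the cleat and square to it within 0.07 rad, wholly on the slope (4 mm of overhang allowed), one on each side of the clip; the treadle is back up (under 0.05 rad) (all of step 1 and linear speed of each of case_blue, case_yellow below 0.01 m/s and value of joint treadle below 0.05 rad); the robot touches nothing.
It fails at once if the pedal is pressed more than half way before both cases are in place (value of joint treadle above 0.13 rad and not (x of case_blue in the frame of ramp between 0.04 and 0.0485 m and z of case_blue in the frame of ramp between -0.004 and 0.004 m and y of case_blue in the frame of ramp between -0.13 and 0.13 m and angle between the z axis of each of case_blue, case_yellow and the z axis of ramp, either way round below 0.06 rad and (angle between the x axis of case_blue and the x axis of ramp, either way round below 0.07 rad or angle between the x axis of case_blue and the y axis of ramp, either way round below 0.07 rad) and x of case_yellow in the frame of ramp between 0.04 and 0.0485 m and z of case_yellow in the frame of ramp between -0.004 and 0.004 m and y of case_yellow in the frame of ramp between -0.13 and 0.13 m and (angle between the x axis of case_yellow and the x axis of ramp, either way round below 0.07 rad or angle between the x axis of case_yellow and the y axis of ramp, either way round below 0.07 rad) and ((y of case_blue in the frame of clip above 0.03 m and y of case_yellow in the frame of clip below -0.03 m) or (y of case_yellow in the frame of clip above 0.03 m and y of case_blue in the frame of clip below -0.03 m)))).
It fails at once if the lens, its coaster, the cap is moved more than 15 mm, the lens tips, or the drawer is pushed or pulled out of its half-open place (0.045 to 0.1 m) (distance of any of lens, coaster, cap from where it was at the start of the episode above 0.015 m or angle between lens's own z axis and vertical above 0.2 rad or value of joint organizer_drawer0 above 0.1 m or value of joint organizer_drawer0 below 0.045 m).
It also fails if it takes over 72 s, if anything falls off the work surface, if the arm or the gripper's body presses on something with over 40 N, if the wrist force passes 120 N, or if a joint passes its speed limit or range.

## Working session

There is one attempt and no reset: what is moved stays moved. The work goes in short steps, Python scripts to look and compute and a shell command to move; the robot and the scene stay as the last step left them, time stands still between calls to the robot, and variables do not carry over. Pictures are saved under pics/ and viewed, at most 10 in all, crops included, and the job is handed in when it is done.

```bash
mkdir -p pics; python3 - <<'E'
from cell import ctrl
import cv2, numpy as np
s=ctrl.state(); print(s['time'],s['tool_pos'],s['ee_rot'],s['grip_width'],ctrl.grip_point_offset)
for n in('top','side'):
    p,d=ctrl.camera(n); cv2.imwrite(f'pics/{n}0.png',p[:,:,::-1]); np.savez(f'{n}0.npz',p=p,d=d)
    c=ctrl.calibration(n); R=cv2.Rodrigues(np.array(c['rvec'],float))[0]; print(n,-R.T@np.array(c['tvec']).ravel(),R[2])
E
```

```text
0.0 [0.22334705 0.6362753  0.22991974] [-3.13922312e+00 -3.64157448e-04  2.80380774e+00] 0.0857817621045456 0.0187
top [0.47419804 0.13697137 1.40788125] [ 0.05863913  0.02011528 -0.99807656]
side [ 0.46447974 -0.81341392  0.82572905] [ 0.07310669  0.78439555 -0.61593752]
```

View pics/top0.png

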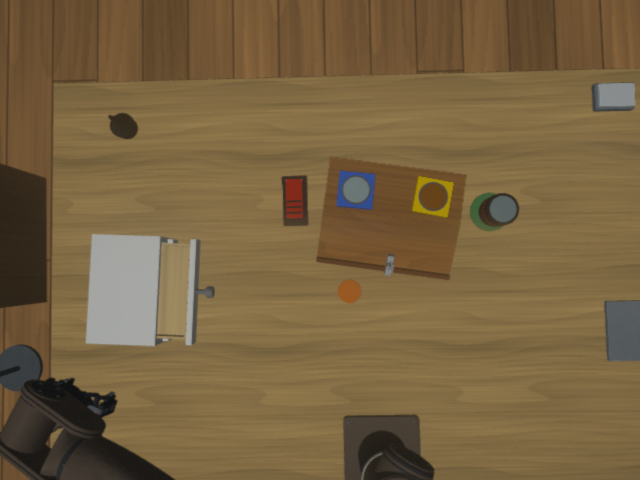

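View pics/side0.png

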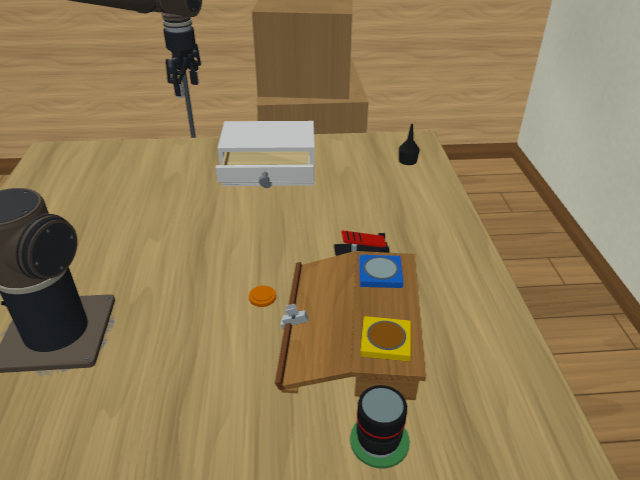

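The top view shows the blue case at (356,190), the yellow one at (434,197), the clip at (390,264), the pedal at (295,200) with its ribs on the robot side, and the cap at (349,291). The easel spans (331,157), (466,175), (449,278) and (317,262). The side view agrees.

```bash
cat > h.py <<'E'
import cv2, numpy as np
from cell import ctrl
def cal(n):
    c=ctrl.calibration(n); return np.array(c['mtx'],float),cv2.Rodrigues(np.array(c['rvec'],float))[0],np.array(c['tvec'],float).ravel()
def cloud(n,d):
    K,R,t=cal(n); v,u=np.mgrid[:480,:640]
    r=np.stack([(u-K[0,2])/K[0,0],(v-K[1,2])/K[1,1],np.ones_like(d)],-1)*d[...,None]
    return (r-t)@R
def ray(n,uv,z,nrm=None,p0=None):
    "pixels -> points on plane (horizontal at z, or through p0 with normal nrm)"
    K,R,t=cal(n); uv=np.atleast_2d(uv).astype(float)
    dirs=np.c_[uv,np.ones(len(uv))]@np.linalg.inv(K).T@R; o=-R.T@t
    if nrm is None: nrm,p0=np.array([0,0,1.]),np.array([0,0,z])
    return o+dirs*(((p0-o)@nrm)/(dirs@nrm))[:,None]
def mask(p,col):
    h=cv2.cvtColor(p,cv2.COLOR_RGB2HSV)
    lo,hi={'blue':((105,120,60),(130,255,255)),'yellow':((22,170,120),(32,255,255)),'red':((0,180,80),(5,255,255)),'orange':((6,220,150),(16,255,255))}[col]
    return cv2.inRange(h,lo,hi)
def big(m):
    cs=cv2.findContours(m,cv2.RETR_EXTERNAL,cv2.CHAIN_APPROX_NONE)[0]; return max(cs,key=cv2.contourArea)[:,0]
def rect(P):
    c,s,a=cv2.minAreaRect((np.asarray(P)[:,:2]*1000).astype(np.float32)); return np.round(c,1),np.round(s,1),round(a,2)
E
python3 - <<'E'
from h import *
z=np.load('top0.npz'); p,d=z['p'],z['d']; W=cloud('top',d)
print('table z',np.median(W[320:400,230:330,2]),'landing z',np.median(W[180:215,385:405,2]),W[200,394])
for c,h in (('blue',.0845),('yellow',.0845),('red',.053),('orange',.013)):
    k=big(mask(p,c)); print(c,rect(ray('top',k,h)), 'bbox',cv2.boundingRect(k))
L=((W[...,2]>.06)&(W[...,2]<.095)).astype(np.uint8)*255; L[:,:312]=0; L[:,468:]=0; L[240:]=0
L=cv2.morphologyEx(L,cv2.MORPH_OPEN,np.ones((3,3)))
print('landing',rect(W[L>0]))
# whole easel
E_=((W[...,2]>.014)&(W[...,2]<.095)).astype(np.uint8)*255;E_[:,:312]=0;E_[:,470:]=0;E_[:150]=0;E_[283:]=0
k=big(E_); print('easel',rect(W[k[:,1],k[:,0]]),cv2.boxPoints(cv2.minAreaRect(k)).tolist())
h=cv2.cvtColor(p,cv2.COLOR_RGB2HSV); m=cv2.inRange(h,(0,0,110),(180,70,255));m[:,:375]=0;m[:,405:]=0;m[:245]=0;m[285:]=0
k=big(m); print('clip px',rect(k/1000),'xy',rect(W[k[:,1],k[:,0]]),W[k[:,1],k[:,0],2].max())
# lens, black base of pedal
m=((W[...,2]>.085)&(W[...,2]<.13)).astype(np.uint8)*255;m[:,:470]=0;m[:170]=0;m[240:]=0;m[:,530:]=0
k=big(m);print('lens',rect(W[k[:,1],k[:,0]]))
# plane fit of slope
a=W[225:250,350:380].reshape(-1,3); a=a[abs(a[:,2]-np.median(a[:,2]))<.03]
n=np.linalg.svd(a-a.mean(0))[2][2]; n*=np.sign(n[2]); print('slope n',n,np.degrees(np.arccos(n[2])),np.degrees(np.arctan2(n[1],n[0])))
E
```

```text
table z -0.0011679761680218588 landing z 0.06687081601294086 [ 0.63429617 -0.03951062  0.07109498]
blue (array([660.3,  55.5]), array([85.6, 86.4]), 83.03) bbox (337, 171, 38, 38)
yellow (array([ 639.5, -131.2]), array([89.2, 88.8]), 77.95) bbox (412, 176, 42, 42)
red (array([669.7, 209.2]), array([37.8, 50.8]), 88.98) bbox (286, 179, 16, 21)Traceback (most recent call last):
  File "<stdin>", line 5, in <module>
  File "h.py", line 20, in big
    cs=cv2.findContours(m,cv2.RETR_EXTERNAL,cv2.CHAIN_APPROX_NONE)[0]; return max(cs,key=cv2.contourArea)[:,0]
                                                                              ~~~^^^^^^^^^^^^^^^^^^^^^^^^
ValueError: max() iterable argument is empty
```

```bash
python3 - <<'E'
from h import *
z=np.load('top0.npz'); p,d=z['p'],z['d']; W=cloud('top',d); h=cv2.cvtColor(p,cv2.COLOR_RGB2HSV)
print('cap',ray('top',(349,291),.013), h[291,349])
L=((W[...,2]>.06)&(W[...,2]<.095)).astype(np.uint8)*255; L[:,:312]=0; L[:,468:]=0; L[240:]=0
L=cv2.morphologyEx(L,cv2.MORPH_OPEN,np.ones((3,3)))
print('landing',rect(W[L>0]))
E_=((W[...,2]>.014)&(W[...,2]<.095)).astype(np.uint8)*255;E_[:,:312]=0;E_[:,470:]=0;E_[:150]=0;E_[283:]=0
E_=cv2.morphologyEx(E_,cv2.MORPH_OPEN,np.ones((3,3)))
k=big(E_); print('easel',rect(W[k[:,1],k[:,0]])); 
bx=cv2.boxPoints(cv2.minAreaRect(W[k[:,1],k[:,0],:2].astype(np.float32)*1000));print(bx.round(0).tolist())
m=cv2.inRange(h,(0,0,110),(180,70,255));m[:,:375]=0;m[:,405:]=0;m[:245]=0;m[285:]=0
k=big(m); print('clip xy',rect(W[k[:,1],k[:,0]]),W[k[:,1],k[:,0],2].max(), cv2.boundingRect(k))
m=((W[...,2]>.085)&(W[...,2]<.13)).astype(np.uint8)*255;m[:,:470]=0;m[:170]=0;m[240:]=0;m[:,530:]=0
k=big(m);print('lens',rect(W[k[:,1],k[:,0]]))
a=W[225:250,345:378].reshape(-1,3); n=np.linalg.svd(a-a.mean(0))[2][2]; n*=np.sign(n[2]); print('slope n',np.degrees(np.arccos(n[2])),np.degrees(np.arctan2(n[1],n[0])))
# side view cross-check
z=np.load('side0.npz'); p,d=z['p'],z['d']; W=cloud('side',d)
for c,hh in (('blue',.0845),('yellow',.0845)):
    k=big(mask(p,c)); k=k[W[k[:,1],k[:,0],2]>.078]; print(c,rect(ray('side',k,hh)))
L=((W[...,2]>.062)&(W[...,2]<.09)).astype(np.uint8)*255; L[:,:340]=0; L[:,430:]=0; L[:245]=0;L[380:]=0
k=big(cv2.morphologyEx(L,cv2.MORPH_OPEN,np.ones((3,3)))); print('landing s',rect(W[k[:,1],k[:,0]]))
h=cv2.cvtColor(p,cv2.COLOR_RGB2HSV); m=cv2.inRange(h,(0,0,110),(180,70,255));m[:,:275]=0;m[:,312]=0;m[:,312:]=0;m[:300]=0;m[330:]=0
k=big(m); print('clip s',rect(W[k[:,1],k[:,0]]),W[k[:,1],k[:,0],2].max())
m=mask(p,'red'); m[:,:335]=0;m[:,395:]=0;m[:225]=0;m[255:]=0; Q=W[m>0]; print('red s',rect(Q),Q[:,2].min(),Q[:,2].max())
E
```

```text
cap [[0.41008745 0.07389119 0.013     ]] [ 14 192 150]
landing (array([649., -41.]), array([340.6, 149.2]), 81.05)
easel (array([587. , -31.9]), array([342. , 274.4]), 81.05)
[[425.0, -180.0], [696.0, -222.0], [749.0, 116.0], [478.0, 158.0]]
clip xy (array([461.5,  51.9]), array([ 25.4, 170.2]), 0.03) 1.4078812488882828 (384, 265, 10, 11)
lens (array([ 604.9, -294.4]), array([76.7, 75.3]), 89.72)
slope n 88.40523629876297 -1.1752489054187665
blue (array([660.5,  48.1]), array([91.4, 87.1]), 83.04)
yellow (array([ 639.9, -137.9]), array([90. , 87.5]), 77.96)
landing s (array([652.3, -41.6]), array([346.4, 142.3]), 80.98)
clip s (array([476.2,  -6.1]), array([73.9, 54.1]), 88.97) 0.06711353857992915
red s (array([ 536.9, -278.7]), array([1074. ,  104.8]), 76.71) 0.007942237517304544 0.8257290460011354
```

```bash
cat >> h.py <<'E'
O=np.array([.5942,-.0325]); YAW=np.radians(-8.95); EX=np.array([np.cos(YAW),np.sin(YAW)]); EY=np.array([-EX[1],EX[0]])
def e2w(x,y): return O+x/1e3*EX+y/1e3*EY
def w2e(P): q=np.atleast_2d(P)[:,:2]-O; return np.round(np.c_[q@EX,q@EY]*1e3,1)
def plan(pts,yaw=None):
    "easel-frame points (mm, z world mm) -> shift fractions in the tool axes"
    from scipy.spatial.transform import Rotation as Ro
    s=ctrl.state(); R=Ro.from_euler('xyz',s['ee_rot']).as_matrix()
    print('t',s['time'],'now e',w2e(s['tool_pos']),'z',s['tool_pos'][2].round(4),'yaw',s['ee_rot'][2],'F',np.round(s['wrist_force'],1))
    for x,y,z in pts: print((x,y,z),np.round(R.T@(np.r_[e2w(x,y),z/1e3]-s['tool_pos'])/.4,4).tolist())
E
python3 - <<'E'
from h import *
for n,b in (('top',(380,250,400,280)),('side',(278,300,312,330))):
    z=np.load(n+'0.npz'); p,d=z['p'],z['d']; W=cloud(n,d); h=cv2.cvtColor(p,cv2.COLOR_RGB2HSV)
    m=cv2.inRange(h,(0,0,90),(180,90,255))>0; g=np.zeros_like(m); g[b[1]:b[3],b[0]:b[2]]=1; m&=g&(d>0)
    Q=W[m]; E=w2e(Q); print(n,len(E),np.percentile(E,[5,50,95],axis=0).tolist(),np.percentile(Q[:,2],[5,50,95]))
z=np.load('side0.npz'); p,d=z['p'],z['d']; W=cloud('side',d)
m=mask(p,'red'); g=np.zeros_like(m);g[228:252,338:392]=255; Q=W[((m&g)>0)&(d>0)]; print('red s',rect(Q),Q[:,2].min(),Q[:,2].max())
print(w2e([[.660,.054],[.640,-.132],[.66,.209],[.605,-.294],[.41,.074]]))
z=np.load('top0.npz'); p,d=z['p'],z['d']; W=cloud('top',d)
k=np.zeros((480,640),np.uint8);k[165:235,270:315]=1
m=cv2.inRange(cv2.cvtColor(p,cv2.COLOR_RGB2HSV),(0,180,60),(8,255,255))*k
Q=W[m>0]; print('red top',rect(Q),'z',np.percentile(Q[:,2],[2,98])); 
m=((W[...,2]>.008)&(W[...,2]<.07)).astype(np.uint8)*k;print('pedal base',rect(W[m>0]))
plan([(115,96,150),(115,96,110),(115,96,74)])
E
```

```text
top 149 [[-142.78, -20.8], [-123.5, -13.8], [-98.22, -5.980000000000001]] [0.01235505 0.0426883  0.06376817]
side 411 [[-140.9, -25.0], [-118.9, -20.6], [-93.44999999999999, -7.6]] [0.01785975 0.0394121  0.06160462]
red s (array([654.2, 205.9]), array([112.2,  47.1]), 3.31) 0.007942237517304544 0.060942348472811186
[[  51.5   95.7]
 [  60.7  -91.2]
 [  27.4  248.8]
 [  51.4 -256.6]
 [-198.5   76.5]]
red top (array([648.2, 208.9]), array([101.4,  39.8]), 2.1) z [0.03396797 0.06007137]
pedal base (array([643.9, 223.7]), array([ 93.5, 137.7]), 89.13)
t 0.1 now e [[-470.4  603. ]] z 0.2301 yaw 2.8037752111134475 F [-0.7  0.4 -0.1]
(115, 96, 150) [-1.6683, -0.9819, 0.2017]
(115, 96, 110) [-1.6684, -0.9817, 0.3017]
(115, 96, 74) [-1.6684, -0.9815, 0.3917]
```

```bash
python3 -m jog '[[[-0.9,-0.53,0.08],-0.0289,255],[[-0.9,-0.53,0.08],-0.0289,255],[[-0.9,-0.53,0.08],-0.0289,255],[[-0.9,-0.53,0.08],-0.0289,255],[[-0.9,-0.53,0.08],-0.0289,255],[[-0.9,-0.53,0.08],-0.0289,255],[[-0.9,-0.53,0.08],-0.0289,255],[[-0.9,-0.53,0.08],-0.0289,255]]'; python3 -c "
from h import *
plan([(118,96,140),(118,96,76)])"
```

```text
time: 0.9
tool_pos: [0.4813, 0.3304, 0.2002]
ee_rot: [-3.141, -0.001, 2.985]
wrist_force: [0.8, 0.3, -0.2]
grip_width: -0.0002
finger_force: 0.0
t 0.9 now e [[-168.  341.]] z 0.2002 yaw 2.9854236822068683 F [ 0.8  0.3 -0.2]
(118, 96, 140) [-0.7151, -0.6124, 0.1504]
(118, 96, 76) [-0.7152, -0.6124, 0.3104]
```

```bash
python3 -m jog '[[[-0.715,-0.612,0.1],0,255],[[-0.715,-0.612,0.1],0,255],[[-0.715,-0.612,0.1],0,255],[[-0.715,-0.612,0.1],0,255],[[-0.715,-0.612,0.1],0,255],[[-0.715,-0.612,0.1],0,255],[[-0.715,-0.612,0.1],0,255],[[-0.715,-0.612,0.1],0,255]]'; python3 -m jog '[[[0,0,0],0,255],[[0,0,0],0,255]]'; python3 - <<'E'
from h import *
plan([(118,96,90),(118,96,76)])
p,d=ctrl.camera('side'); cv2.imwrite('pics/s1.png',cv2.resize(p[200:420,250:480],None,fx=2.5,fy=2.5)[:,:,::-1])
E
```

```text
time: 1.7
tool_pos: [0.7263, 0.0424, 0.1593]
ee_rot: [-3.141, -0.001, 2.983]
wrist_force: [-0.2, 0.0, -0.5]
grip_width: -0.0001
finger_force: 0.0
time: 1.9
tool_pos: [0.7246, 0.0455, 0.1596]
ee_rot: [3.141, -0.002, 2.984]
wrist_force: [-0.6, -0.3, -0.8]
grip_width: 0.0001
finger_force: 0.0
t 1.9 now e [[116.7  97.4]] z 0.1596 yaw 2.984096451540065 F [-0.6 -0.3 -0.8]
(118, 96, 90) [-0.0037, -0.0035, 0.174]
(118, 96, 76) [-0.0038, -0.0035, 0.209]
```

View pics/s1.png

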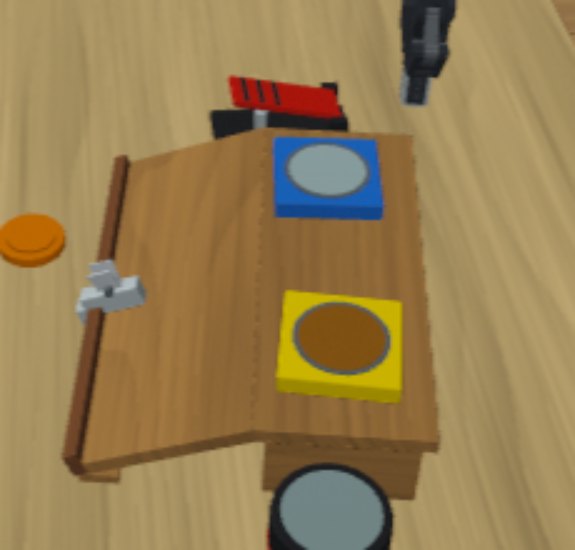

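The picture shows the gripper (415,90) over the landing behind the blue case (327,175). The clip (108,290) is out of both downhill paths, and the pedal's raised end faces the robot. Now I descend and push blue.

```bash
python3 -m jog '[[[-0.0037,-0.0035,0.12],0,255],[[-0.0037,-0.0035,0.19],0,255],[[-0.0037,-0.0035,0.205],0,255],[[-0.0037,-0.0035,0.205],0,255]]'; python3 -c "
from h import *
plan([(67,96,78),(53,96,82)])"
```

```text
time: 2.35
tool_pos: [0.7249, 0.0458, 0.0777]
ee_rot: [-3.141, -0.003, 2.987]
wrist_force: [0.4, -0.8, 0.8]
grip_width: -0.0
finger_force: 0.0
t 2.35 now e [[116.9  97.6]] z 0.0777 yaw 2.9869884065503993 F [ 0.4 -0.8  0.8]
(67, 96, 78) [0.1248, -0.0039, -0.0004]
(53, 96, 82) [0.1599, -0.0039, -0.0103]
```

```bash
python3 -m jog '[[[0.02,-0.0035,0],0,255],[[0.035,-0.0035,0],0,255],[[0.05,-0.0035,0],0,255],[[0.065,-0.0035,0],0,255],[[0.08,-0.0035,0],0,255],[[0.095,-0.0035,0],0,255],[[0.11,-0.0035,0],0,255],[[0.125,-0.0035,0],0,255]]'; python3 - <<'E'
from h import *
plan([(53,96,82)])
p,d=ctrl.camera('side');W=cloud('side',d); k=big(mask(p,'blue')); k=k[W[k[:,1],k[:,0],2]>.078]; r=rect(ray('side',k,.0845)); print(r,w2e(np.array(r[0])/1e3))
E
```

```text
time: 3.15
tool_pos: [0.6766, 0.0507, 0.0797]
ee_rot: [3.141, 0.001, 2.985]
wrist_force: [1.5, -0.5, 0.9]
grip_width: -0.0001
finger_force: 0.8
t 3.15 now e [[68.4 95. ]] z 0.0797 yaw 2.9852117808302703 F [ 1.5 -0.5  0.9]
(53, 96, 82) [0.0385, 0.0024, -0.0059]
(array([622.1,  56.8]), array([89.3, 87.8]), 81.6) [[13.7 92.6]]
```

```bash
python3 -m jog '[[[0.015,0.002,-0.002],0,255],[[0.025,0.002,-0.006],0,255],[[0.033,0.002,-0.006],0,255],[[0.038,0.002,-0.006],0,255],[[0.042,0.002,-0.006],0,255],[[0.042,0.002,-0.006],0,255]]'; python3 - <<'E'
from h import *
plan([(53,96,97)])
p,d=ctrl.camera('side');W=cloud('side',d); Q=W[(mask(p,'blue')>0)&(d>0)]; E=w2e(Q); print(np.percentile(E,[2,50,98],axis=0).round(1).tolist(),np.percentile(Q[:,2],[2,50,98]).round(4))
cv2.imwrite('pics/s2.png',cv2.resize(p[200:420,250:480],None,fx=2.5,fy=2.5)[:,:,::-1])
E
```

```text
time: 3.8
tool_pos: [0.6598, 0.0542, 0.081]
ee_rot: [-3.142, -0.001, 2.985]
wrist_force: [0.7, -0.8, 0.4]
grip_width: -0.0001
finger_force: 0.0
t 3.8 now e [[51.3 95.9]] z 0.081 yaw 2.9854076399647274 F [ 0.7 -0.8  0.4]
(53, 96, 97) [-0.0041, 0.0003, -0.0399]
[[-45.4, 51.1], [-1.8, 65.4], [38.1, 139.3]] [0.0672 0.081  0.0878]
```

View pics/s2.png

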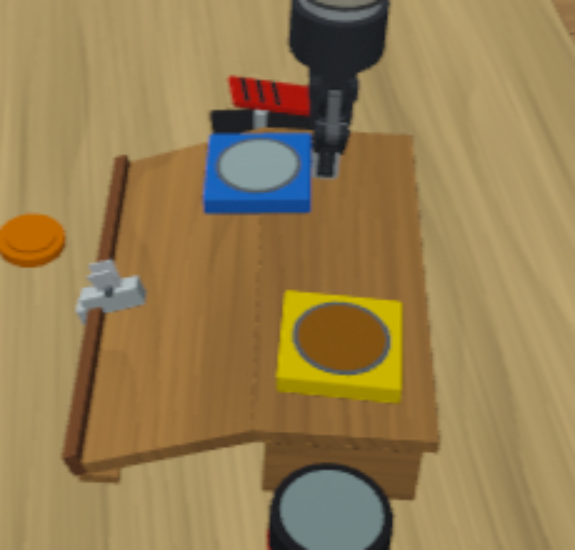

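The picture shows the blue case (258,170) centred over the ridge and just starting to tip, with the fingers clear behind it. I'll back off, raise the fingers and let it settle.

```bash
python3 -m jog '[[[-0.01,0,0],0,255],[[-0.015,0,-0.04],0,255],[[-0.015,0,-0.04],0,255],[[-0.015,0,-0.04],0,255],[[-0.015,0,-0.04],0,255]]'; cat >> h.py <<'E'
def look(c,n='side'):
    p,d=ctrl.camera(n);W=cloud(n,d); m=cv2.erode(mask(p,c),np.ones((2,2)));Q=W[(m>0)&(d>0)]; E=w2e(Q)
    print(c,'e 2/50/98%',np.percentile(E,[2,50,98],axis=0).round(1).tolist(),'z',np.percentile(Q[:,2],[2,50,98]).round(4))
E
python3 -c "
from h import *
plan([])
look('blue')"
```

```text
time: 4.35
tool_pos: [0.6661, 0.0532, 0.0973]
ee_rot: [-3.142, -0.0, 2.985]
wrist_force: [0.9, 0.2, -0.3]
grip_width: -0.0
finger_force: 0.0
t 4.35 now e [[57.7 95.9]] z 0.0973 yaw 2.9853866363170254 F [ 0.9  0.2 -0.3]
blue e 2/50/98% [[-45.1, 50.8], [4.0, 59.8], [33.8, 135.3]] z [0.0592 0.0802 0.0972]
```

```bash
python3 -m jog '[[[0.0275,0,0.006],0,255],[[0.053,0,0.0164],0,255],[[0.079,0,0.027],0,255],[[0.1045,0,0.037],0,255],[[0.130,0,0.048],0,255],[[0.1555,0,0.058],0,255],[[0.181,0,0.0685],0,255],[[0.2,0,0.076],0,255]]'; python3 -c "
from h import *
plan([(-27,96,65),(-32,96,63)])
look('blue')"
```

```text
time: 5.2
tool_pos: [0.5859, 0.0659, 0.0662]
ee_rot: [-3.142, -0.001, 2.985]
wrist_force: [0.6, -0.2, 0.0]
grip_width: 0.0002
finger_force: 0.1
t 5.2 now e [[-23.5  95.9]] z 0.0662 yaw 2.9854540398118306 F [ 0.6 -0.2  0. ]
(-27, 96, 65) [0.0086, 0.0003, 0.0031]
(-32, 96, 63) [0.0211, 0.0003, 0.0081]
blue e 2/50/98% [[-112.4, 50.9], [-67.4, 58.7], [-33.0, 133.2]] z [0.0317 0.0513 0.0704]
```

```bash
python3 -m jog '[[[0.007,0,0.003],0,255],[[0.012,0,0.005],0,255],[[0.0175,0,0.007],0,255],[[0.0175,0,0.007],0,255]]'; python3 -c "
from h import *
plan([(-34,96,63)])
look('blue')"
```

```text
time: 5.65
tool_pos: [0.5802, 0.0667, 0.064]
ee_rot: [3.142, -0.0, 2.985]
wrist_force: [0.2, 0.1, 0.7]
grip_width: 0.0004
finger_force: 0.0
t 5.65 now e [[-29.3  95.8]] z 0.064 yaw 2.9853139856231135 F [0.2 0.1 0.7]
(-34, 96, 63) [0.0117, 0.0004, 0.0025]
blue e 2/50/98% [[-118.3, 50.9], [-71.6, 59.0], [-38.9, 133.2]] z [0.0294 0.0494 0.0749]
```

```bash
python3 -m jog '[[[0.005,0,0.002],0,255],[[0.0085,0,0.0035],0,255],[[0.0085,0,0.0035],0,255]]'; python3 -m jog '[[[0.004,0,0.0],0,255],[[0.004,0,0.0],0,255]]'; python3 -c "
from h import *
plan([])
look('blue')"
```

```text
time: 6.0
tool_pos: [0.5773, 0.0673, 0.0629]
ee_rot: [3.141, 0.001, 2.985]
wrist_force: [1.6, 0.3, -0.3]
grip_width: -0.0001
finger_force: 0.5
time: 6.2
tool_pos: [0.5766, 0.0677, 0.0635]
ee_rot: [3.141, 0.004, 2.985]
wrist_force: [3.0, 1.8, 0.9]
grip_width: -0.0004
finger_force: 1.8
t 6.2 now e [[-32.9  96.3]] z 0.0635 yaw 2.985094047863507 F [3.  1.8 0.9]
blue e 2/50/98% [[-121.3, 51.0], [-75.7, 58.9], [-42.0, 134.6]] z [0.028  0.0485 0.069 ]
```

```bash
python3 -m jog '[[[0.005,0,0],0,255],[[0.008,0,0],0,255],[[0.008,0,0],0,255]]'; python3 - <<'E'
from h import *
plan([])
look('blue')
p,d=ctrl.camera('side');cv2.imwrite('pics/s3.png',cv2.resize(p[220:400,260:440],None,fx=3,fy=3)[:,:,::-1])
E
```

```text
time: 6.55
tool_pos: [0.5758, 0.0679, 0.0651]
ee_rot: [3.14, 0.01, 2.985]
wrist_force: [7.4, 0.7, 3.1]
grip_width: 0.0002
finger_force: 3.7
t 6.55 now e [[-33.8  96.3]] z 0.0651 yaw 2.9850671013837875 F [7.4 0.7 3.1]
blue e 2/50/98% [[-121.7, 50.8], [-77.6, 58.6], [-42.5, 133.4]] z [0.0284 0.0483 0.0697]
```

View pics/s3.png

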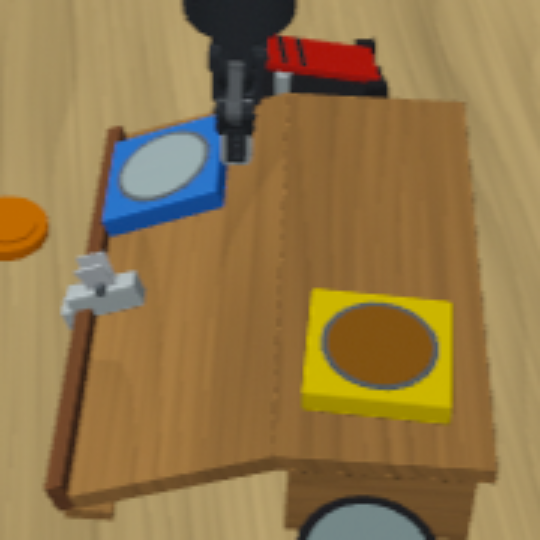

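The picture shows the blue case (165,165) flush against the cleat on the pedal side of the clip, and the rising force agrees. Next I retreat and go behind the yellow case.

```bash
python3 -m jog '[[[-0.02,0,-0.01],0,255],[[-0.06,0,-0.08],0,255],[[-0.12,0,-0.18],0,255],[[-0.12,0,-0.18],0,255]]'; python3 -c "
from h import *
plan([(126,-91,138),(126,-91,78)])
look('blue')"
```

```text
time: 7.05
tool_pos: [0.6245, 0.0596, 0.141]
ee_rot: [3.141, 0.01, 2.985]
wrist_force: [0.3, -1.0, 1.5]
grip_width: -0.0001
finger_force: 0.0
t 7.05 now e [[15.6 95.7]] z 0.141 yaw 2.985117222921186 F [ 0.3 -1.   1.5]
(126, -91, 138) [-0.276, -0.4667, 0.0102]
(126, -91, 78) [-0.2745, -0.4667, 0.1602]
blue e 2/50/98% [[-121.2, 51.3], [-71.4, 62.2], [-40.9, 134.0]] z [0.0286 0.05   0.0666]
```

```bash
python3 -m jog '[[[-0.1,-0.1,0],0,255],[[-0.276,-0.467,0.01],0,255],[[-0.276,-0.467,0.01],0,255],[[-0.276,-0.467,0.01],0,255],[[-0.276,-0.467,0.01],0,255],[[-0.276,-0.467,0.01],0,255],[[-0.276,-0.467,0.01],0,255]]';python3 -m jog '[[[0,0,0],0,255]]';  python3 -c "
from h import *
plan([(126,-91,78)])"
```

```text
time: 7.8
tool_pos: [0.6979, -0.1401, 0.1287]
ee_rot: [3.14, -0.004, 2.985]
wrist_force: [0.0, -0.1, -0.6]
grip_width: 0.0002
finger_force: 0.0
time: 7.9
tool_pos: [0.6985, -0.139, 0.1296]
ee_rot: [3.141, -0.003, 2.987]
wrist_force: [-0.6, -0.7, 0.1]
grip_width: -0.0003
finger_force: 0.0
t 7.9 now e [[119.6 -89. ]] z 0.1296 yaw 2.987173861647585 F [-0.6 -0.7  0.1]
(126, -91, 78) [-0.0164, -0.0052, 0.129]
```

```bash
python3 -m jog '[[[-0.016,-0.005,0.03],0,255],[[-0.016,-0.005,0.09],0,255],[[-0.016,-0.005,0.122],0,255],[[-0.016,-0.005,0.129],0,255],[[-0.016,-0.005,0.129],0,255]]';  python3 -c "
from h import *
plan([(66,-91,80)])"
```

```text
time: 8.4
tool_pos: [0.7051, -0.1434, 0.0779]
ee_rot: [3.141, -0.002, 2.986]
wrist_force: [1.1, 0.1, 0.6]
grip_width: 0.0001
finger_force: 0.0
t 8.4 now e [[126.8 -92.3]] z 0.0779 yaw 2.986045629548407 F [1.1 0.1 0.6]
(66, -91, 80) [0.1519, 0.0033, -0.0049]
```

```bash
python3 -m jog '[[[0.025,0.003,-0.003],0,255],[[0.045,0.003,-0.003],0,255],[[0.063,0.003,-0.003],0,255],[[0.081,0.003,-0.003],0,255],[[0.099,0.003,-0.003],0,255],[[0.117,0.003,-0.003],0,255],[[0.135,0.003,-0.003],0,255],[[0.15,0.003,-0.005],0,255]]'; python3 -c "
from h import *
plan([(51,-91,82)])
look('yellow')"
```

```text
time: 9.2
tool_pos: [0.6462, -0.1337, 0.0816]
ee_rot: [-3.141, 0.001, 2.985]
wrist_force: [2.1, 0.3, 2.3]
grip_width: -0.0
finger_force: 1.6
t 9.2 now e [[ 67.1 -91.8]] z 0.0816 yaw 2.985342395244562 F [2.1 0.3 2.3]
(51, -91, 82) [0.0403, 0.0021, -0.001]
yellow e 2/50/98% [[-29.5, -141.3], [12.5, -129.2], [55.3, -56.0]] z [0.0683 0.0824 0.0855]
```

```bash
python3 -m jog '[[[0.015,0.002,0],0,255],[[0.025,0.002,0],0,255],[[0.033,0.002,0],0,255],[[0.038,0.002,0],0,255],[[0.041,0.002,0],0,255],[[0.041,0.002,0],0,255]]';python3 -m jog '[[[-0.01,0,0],0,255],[[-0.015,0,-0.04],0,255],[[-0.015,0,-0.04],0,255],[[-0.015,0,-0.04],0,255],[[-0.015,0,-0.04],0,255]]'; python3 -c "
from h import *
plan([])
look('yellow')"
```

```text
time: 9.85
tool_pos: [0.6298, -0.13, 0.0806]
ee_rot: [3.141, -0.002, 2.985]
wrist_force: [-0.6, -0.7, -0.3]
grip_width: 0.0003
finger_force: 0.0
time: 10.35
tool_pos: [0.6362, -0.1311, 0.0971]
ee_rot: [-3.142, -0.0, 2.985]
wrist_force: [0.7, -0.0, 0.5]
grip_width: -0.0001
finger_force: 0.0
t 10.35 now e [[ 56.9 -90.9]] z 0.0971 yaw 2.985464661133924 F [ 0.7 -0.   0.5]
yellow e 2/50/98% [[-49.1, -141.5], [0.8, -128.6], [33.3, -56.4]] z [0.0579 0.0794 0.0965]
```

```bash
python3 -m jog '[[[0.0275,0,0.006],0,255],[[0.053,0,0.0164],0,255],[[0.079,0,0.027],0,255],[[0.1045,0,0.037],0,255],[[0.130,0,0.048],0,255],[[0.1555,0,0.058],0,255],[[0.181,0,0.0685],0,255],[[0.2,0,0.076],0,255]]'; python3 -m jog '[[[0.007,0,0.003],0,255],[[0.012,0,0.005],0,255],[[0.016,0,0.0065],0,255],[[0.021,0,0.0085],0,255],[[0.025,0,0.01],0,255],[[0.025,0,0.01],0,255]]'; python3 -c "
from h import *
plan([])
look('yellow')"
```

```text
time: 11.2
tool_pos: [0.556, -0.1184, 0.066]
ee_rot: [3.141, -0.001, 2.985]
wrist_force: [-0.1, 0.2, -0.3]
grip_width: 0.0001
finger_force: 0.1
time: 11.8
tool_pos: [0.5481, -0.1176, 0.0631]
ee_rot: [-3.141, 0.002, 2.986]
wrist_force: [1.5, -1.2, -0.4]
grip_width: 0.0
finger_force: 0.8
t 11.8 now e [[-32.3 -91.3]] z 0.0631 yaw 2.9855048872173064 F [ 1.5 -1.2 -0.4]
yellow e 2/50/98% [[-121.9, -141.4], [-75.9, -131.7], [-40.1, -56.7]] z [0.0282 0.0489 0.0669]
```

```bash
python3 -m jog '[[[0.004,0,0],0,255],[[0.008,0,0],0,255],[[0.012,0,0],0,255],[[0.012,0,0],0,255]]'; python3 -m jog '[[[-0.02,0,-0.01],0,255],[[-0.06,0,-0.08],0,255],[[-0.12,0,-0.18],0,255],[[-0.12,0,-0.2],0,255],[[-0.12,0,-0.2],0,255]]'; python3 - <<'E'
from h import *
plan([])
look('yellow');look('blue')
p,d=ctrl.camera('top'); cv2.imwrite('pics/t4.png',cv2.resize(p[140:300,270:480],None,fx=3.5,fy=3.5)[:,:,::-1])
# plane of the cases' top faces: slope plane raised 16 mm; rect in ramp coordinates
c,s=np.cos(np.radians(22)),np.sin(np.radians(22))
xr=np.r_[EX*c,s]; n=np.r_[-EX*s,c]; foot=np.r_[e2w(-120,0),.02]; yr=np.r_[EY,0]
for nm in('top','side'):
    p,d=ctrl.camera(nm); W=cloud(nm,d)
    for col in('blue','yellow'):
        k=big(mask(p,col)); 
        k=k[np.abs((W[k[:,1],k[:,0]]-foot)@n-.016)<.006] if nm=='side' else k
        P=ray(nm,k,0,n,foot+.016*n)-foot; print(nm,col,rect(np.c_[P@xr,P@yr]))
E
```

```text
time: 12.25
tool_pos: [0.5465, -0.118, 0.0653]
ee_rot: [-3.14, 0.011, 2.985]
wrist_force: [6.7, -1.5, 3.5]
grip_width: -0.0002
finger_force: 3.8
time: 12.75
tool_pos: [0.5909, -0.1239, 0.1443]
ee_rot: [-3.141, 0.002, 2.986]
wrist_force: [-0.8, 0.5, -0.4]
grip_width: -0.0
finger_force: 0.0
t 12.75 now e [[ 10.9 -90.8]] z 0.1443 yaw 2.9856965920078333 F [-0.8  0.5 -0.4]
yellow e 2/50/98% [[-122.1, -141.6], [-69.7, -127.6], [-39.8, -56.6]] z [0.0283 0.0512 0.0667]
blue e 2/50/98% [[-121.3, 52.0], [-71.4, 61.0], [-40.8, 134.1]] z [0.0282 0.0499 0.0665]
top blue (array([34.3, 99.9]), array([67.9, 84.6]), 0.91)
top yellow (array([ 42.4, -61. ]), array([87.6, 34.9]), 8.23)
side blue (array([ 24.6, 113.7]), array([117.7,  63.7]), 44.58)
side yellow (array([ 24.9, -78.7]), array([121.7,  64. ]), 44.1)
```

View pics/t4.png

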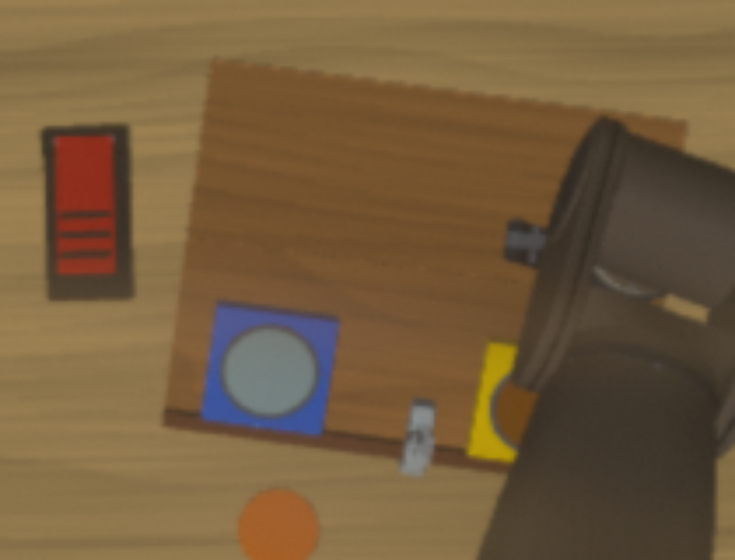

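The top view shows the blue case (270,370) flush on the cleat, the clip at (418,435), the yellow case partly hidden behind the arm, and the pedal's ribs around (84,235).

```bash
python3 - <<'E'
from h import *
P=ray('top',(294,207.1),.053)[0]; e=w2e(P)[0]; print(P,e)
plan([(e[0],e[1],120)])
E
```

```text
[0.62396514 0.20870349 0.053     ] [ -8.1 242.9]
t 13.0 now e [[  8.1 -90.5]] z 0.1402 yaw 2.9853664520895014 F [-0.3  0.3 -0.3]
(np.float64(-8.1), np.float64(242.9), 120) [0.0404, 0.8334, 0.0515]
```

```bash
python3 -m jog '[[[0.04,0.833,0.02],0,255],[[0.04,0.833,0.02],0,255],[[0.04,0.833,0.02],0,255],[[0.04,0.833,0.02],0,255],[[0.04,0.833,0.02],0,255],[[0.04,0.833,0.02],0,255],[[0.04,0.833,0.02],0,255],[[0.04,0.833,0.02],0,255]]'; python3 -m jog '[[[0,0,0],0,255],[[0,0,0],0,255],[[0,0,0],0,255]]'; python3 - <<'E'
from h import *
plan([(-8.1,242.9,70),(-8.1,242.9,53),(-8.1,242.9,34)])
c,s=np.cos(np.radians(22)),np.sin(np.radians(22))
xr=np.r_[EX*c,s]; n=np.r_[-EX*s,c]; foot=np.r_[e2w(-120,0),.02]; yr=np.r_[EY,0]
p,d=ctrl.camera('top'); cv2.imwrite('pics/t5.png',cv2.resize(p[140:300,270:480],None,fx=3.5,fy=3.5)[:,:,::-1])
for col in('blue','yellow'):
    k=big(mask(p,col)); P=ray('top',k,0,n,foot+.016*n)-foot; print(col,rect(np.c_[P@xr,P@yr]))
E
```

```text
time: 13.8
tool_pos: [0.6245, 0.2118, 0.1328]
ee_rot: [3.141, -0.003, 2.99]
wrist_force: [0.9, -0.4, -0.4]
grip_width: 0.0
finger_force: 0.0
time: 14.1
tool_pos: [0.6259, 0.2062, 0.1343]
ee_rot: [-3.141, -0.001, 2.983]
wrist_force: [0.2, 0.2, -0.2]
grip_width: -0.0003
finger_force: 0.0
t 14.1 now e [[ -5.8 240.7]] z 0.1343 yaw 2.983454877744172 F [ 0.2  0.2 -0.2]
(-8.1, 242.9, 70) [0.0057, 0.0056, 0.1606]
(-8.1, 242.9, 53) [0.0057, 0.0056, 0.2031]
(-8.1, 242.9, 34) [0.0057, 0.0056, 0.2506]
blue (array([42.9, 99.6]), array([85.5, 85.1]), 89.7)
yellow (array([ 43.4, -93.1]), array([89.4, 88.4]), 89.86)
```

View pics/t5.png

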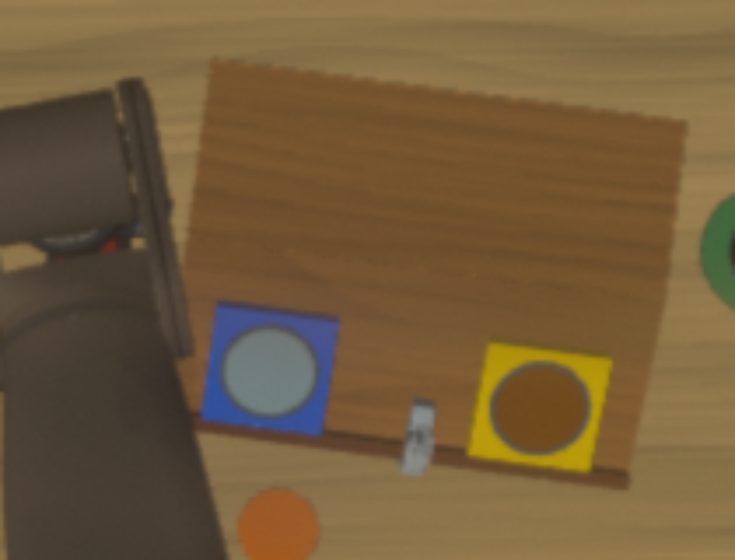

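Both cases measure x ≈ 43 mm and are square within 0.3°, at y = +100 and −93 mm on either side of the clip. Pressing the pedal now.

```bash
python3 -m jog '[[[0.006,0.0055,0.1],0,255],[[0.006,0.0055,0.17],0,255],[[0.006,0.0055,0.2],0,255],[[0.006,0.0055,0.22],0,255],[[0.006,0.0055,0.24],0,255],[[0.006,0.0055,0.25],0,255],[[0.006,0.0055,0.255],0,255],[[0.006,0.0055,0.255],0,255]]'; python3 -c "
from h import *
plan([])"
```

```text
time: 14.95
tool_pos: [0.6246, 0.21, 0.0345]
ee_rot: [-3.141, 0.001, 2.986]
wrist_force: [-3.5, -2.4, 5.9]
grip_width: -0.0
finger_force: 3.0
t 14.95 now e [[ -7.7 244.3]] z 0.0345 yaw 2.985661646930491 F [-3.5 -2.4  5.9]
```

```bash
python3 -m jog '[[[0,0,0.005],0,255],[[0,0,0.01],0,255],[[0,0,0.014],0,255],[[0,0,0.014],0,255],[[0,0,0.014],0,255]]'
```

```text
time: 15.45
tool_pos: [0.6248, 0.2102, 0.0335]
ee_rot: [-3.14, -0.001, 2.986]
wrist_force: [-14.0, -5.0, 24.4]
grip_width: 0.0004
finger_force: 12.5
```

The tool dropped only 1 mm more while the force rose to 24 N, so the pedal is on its stop. Releasing.

```bash
python3 -m jog '[[[0,0,-0.04],0,255],[[0,0,-0.12],0,255],[[0,0,-0.24],0,255],[[0,0,-0.34],0,255],[[-0.25,0,-0.36],0,255],[[-0.25,0,-0.36],0,255],[[-0.25,0,-0.36],0,255],[[-0.25,0,-0.36],0,255]]'; python3 -m jog '[[[0,0,0],0,255],[[0,0,0],0,255],[[0,0,0],0,255]]'; python3 - <<'E'
from h import *
c,s=np.cos(np.radians(22)),np.sin(np.radians(22))
xr=np.r_[EX*c,s]; n=np.r_[-EX*s,c]; foot=np.r_[e2w(-120,0),.02]; yr=np.r_[EY,0]
p,d=ctrl.camera('top')
for col in('blue','yellow'):
    k=big(mask(p,col)); P=ray('top',k,0,n,foot+.016*n)-foot; print(col,rect(np.c_[P@xr,P@yr]))
p,d=ctrl.camera('side'); cv2.imwrite('pics/s6.png',cv2.resize(p[180:450,230:480],None,fx=2.2,fy=2.2)[:,:,::-1])
E
```

```text
time: 16.25
tool_pos: [0.7238, 0.1943, 0.1704]
ee_rot: [3.141, 0.0, 2.984]
wrist_force: [0.3, -1.1, -0.5]
grip_width: -0.0
finger_force: 0.0
time: 16.55
tool_pos: [0.7221, 0.1953, 0.1717]
ee_rot: [3.141, 0.001, 2.986]
wrist_force: [0.1, -0.2, 0.1]
grip_width: -0.0001
finger_force: 0.0
blue (array([43.3, 98. ]), array([86.2, 80.7]), 0.91)
yellow (array([ 43.3, -93. ]), array([89.5, 88.8]), 89.86)
```

View pics/s6.png

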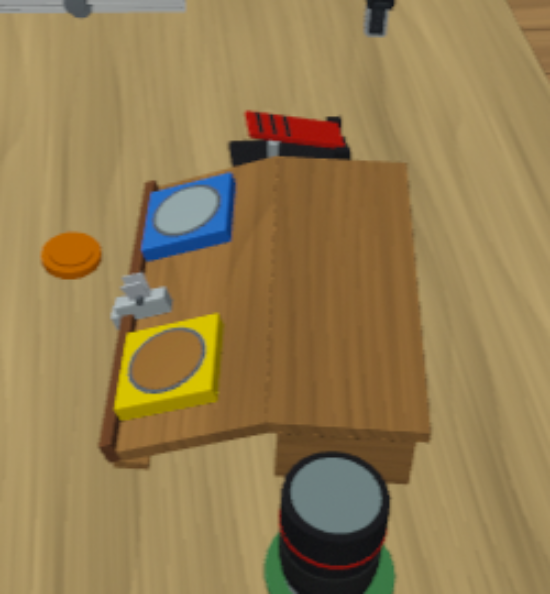

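The picture shows both cases, (188,212) and (168,362), flush on either side of the clip. The treadle (295,128) is back up, the gripper is clear, and the lens and cap have not moved.

```bash
python3 -c "
from cell import ctrl
print(ctrl.finish_job())"
```

```text
the job is handed in; nothing more can be done
None
```

I handed the job in with both cases measured flat and flush against the cleat on either side of the clip, the pedal pressed to its stop and sprung back up, and the lens, cap and drawer left alone; the hand-in returned no verdict.

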